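# Trip test of a bench safety switch

## Robot

A 6-joint arm with a two-finger parallel gripper is mounted at the origin on a cart in front of the work surface, level with it; the furniture and walls round the work are solid. World frame = base frame: x ahead of the robot, y to its left, z up, the work surface at z = 0. Lengths are in m, angles in rad, forces in N, time in s.
With the tool pointing down it reaches from about 0.4 to 0.825 m from the base axis. Payload 7 kg.
Tool frame: the origin (TCP) lies between the finger pads; the fingertips stand 22 mm ahead of it and the grasp point (between the pads) lies 3 mm ahead of it; z points along the fingers, y is the direction in which the jaws open and shut (so a half turn about z gives the same grasp; the last joint's range is limited). The gripper opens to 88 mm and grips with 3 to 60 N. Pads are 19 mm wide; open, the fingers measure 130 mm over their backs; the gripper's body (78 mm by 193 mm) begins 47 mm behind the grasp point.
Start: joints at [-1.04, 0.359, 0.012, 0, -1.224, -0.288], TCP at [0.162, -0.655, 0.249] pointing down, gripper open.
Joint ranges: [-3.07, 3.07], [-1.43, 2.12], [-1.02, 1.25], [-3.03, 1.67], [-3.05, -0], [-3.03, 3.03]. Speed limits (rad/s): [2.39, 2.39, 3.01, 3.14, 3.14, 3.14].

## Interface

Orientations are given as [roll, pitch, yaw] about the fixed x, y, z axes, in that order (R = Rz(yaw) Ry(pitch) Rx(roll)).
In Python, from station import * gives the robot as it stands. The module is installed in compiled form; this text tells all that it offers.
- The arm moves only by the tool move_arm, never from a script. Its argument "rows" is a list of rows, each an object with "delta_rot": the turn, a rotation vector about the world's x, y, z in degrees, a list of three; "delta_pos": the shift along the world's x, y, z in cm, a list of three; "hand": the finger opening in cm, from 0 to 8.76. A call has exactly 10 rows; each row shifts and turns the commanded pose from where the row before left it; what a row does not reach is not made up. A row lasts 1/10 s, in which the tool goes at most 50 mm and 8.59 degrees, less where a joint would pass 70% of its speed; a pose out of reach is approached as far as the arm can. A call is refused whole if a number of a shift passes 5 or a number of a turn 8.59, either way. A call with a gripper value outside its range is refused whole. The fingers move at their own pace and stop on an object; "force" is the grip in N (left out, the last holds). Time passes only in rows, so rows that do not move let the fingers close, or fill a call up. It gives the time, the measured TCP pose, the force and the opening at its end, in the units of the state.
- get_state(): the state, without advancing time (a new reading comes with each control period).
- grab_frame(name): name is "scene" or "side" or "wrist"; returns the picture (480x640x3 uint8, blue, green, red); there is no depth.
- camera_info(name): a dict with "camera_matrix" (3x3 intrinsics, pixels), "world_from_camera" (4x4, takes a point from camera to world coordinates); the wrist camera has in their place "T_tool_cam" (4x4, takes a point from camera to tool coordinates, whose origin is the TCP and whose axes are the flange's). Camera axes: x right, y down, z forward; pixel columns grow to the right and rows downward; lengths in m; the calibration is good to about 2 mm. A picture is of the moment at which its call begins: read the wrist's pose just before it. camera_info takes no time and is no camera call.
- job_done(): hands the job in, once; it reports no verdict.
The state is a dict: "t": time; "q": joint angles; "qd": joint speeds; "joint_efforts": joint torques, N m; "eef_pos": TCP position; "ee_rot": TCP orientation; "force": force on the tool from outside, world axes, zero at the start; "moment": the same for the moment, N m; "width": finger opening in m.
Only numpy, scipy, OpenCV 4.12 (cv2) and the standard library are available. Lean on these libraries where they do the work, as an engineer would, in place of code of your own. Each camera call takes 0.05 s, during which the arm holds its last target.

## Task

Do the trip test on the longer bench safety-switch box, the one with two round outlets: press its round test button until its lever drops, then lift that lever back upright until it latches and stays up by itself. Leave the lever and the button of the shorter box, which has only one outlet, as they are.

Things in the scene. Friction and masses are not known exactly. Their poses are not given: they have to be found in the camera images.
- long_box: Box to test: grey, fixed to the worktop, 200 deep (its x) x 140 wide (y), deck 50 mm high, two round outlets (48 across, 5 high) one behind the other on the rear half. Origin: centre of underside; x points from the control (front) end to the rear, y left, z up; yawed up to 17 degrees. Controls 50 mm behind the front face: lever at y = +35 mm, button at y = -35 mm.
- long_box_lever_tip (a point): Centre of the grip of the long box's black lever, 22 mm wide along box y, 11 thick, 14 long; lever ends 7 mm beyond. Turns about an axis along box y, 56 mm above the worktop, 39 mm from this point, which is 95 mm up when upright, 79 mm up and 32 mm nearer the front when dropped. Lift it from its front side by pushing along its arc, or pinch its sides (closing along box y), past upright.
- long_box_lever (a joint): Angle: 0 = upright and latched; 0.95 rad = dropped, leaning to the front (-x) end; stop at -0.22 behind upright. A spring (under 1 N at the grip) drops it unless latched. A catch holds it near 0 until the button goes down about 4 mm. To relatch, lift to -0.08 or beyond (about 3 N on the way) and let go: it settles within 0.05 of 0. The button dips by itself meanwhile.
- long_box_button_top (a point): Centre of the top face of the long box's round test button, 24 mm in diameter, 65 mm above the worktop when up (9 mm above the white collar round it, 38 mm in diameter).
- long_box_button (a joint): Travel of the long box's button: 0 = up, grows as pressed straight down, stop at 0.008 m. Springs back; about 1 N starts it, 2 N releases the lever, 3 N brings it to the stop.
- short_box: The box to leave alone: the same enclosure and the same controls, but only 150 mm deep and with a single round outlet. Origin and axes as for the long box. The boxes may stand either way round on the worktop, one left and one right.
- short_box_lever (a joint): Angle of the short box's lever, 0 = upright and latched, as it starts and must stay.
- short_box_button (a joint): Travel of the short box's button, 0 = up; leave it alone.

How it is judged:
By the outcome, as a careful person would: the job done as asked, in the order asked, and still so for the second after the job is handed in, with the robot touching nothing.
It also fails if it takes over 38 s, if anything falls off the work surface, if the arm or the gripper's body presses on something with over 40 N, if the wrist force passes 120 N, or if a joint passes its speed limit or range.

## Working session

There is one attempt and no reset: what is moved stays moved. The work goes in short steps, Python scripts to look and compute and a tool call to move; the robot and the scene stay as the last step left them, time stands still between calls to the robot, and variables do not carry over. Pictures are saved under pics/ and viewed, and the job is handed in when it is done.

Besides the shell and the picture viewer there is one more tool, called in YAML: its name, and indented under it one key for each argument. move_arm: Moves the arm, as the interface text tells. Its arguments: {"type":"object","properties":{"rows":{"type":"array"},"force":{"type":"number"}},"required":["rows"]}

```bash
mkdir -p pics
python3 - <<'E'
from station import *
import cv2
for n in ("scene","side"):
    cv2.imwrite(f"pics/{n}0.png",grab_frame(n)); c=camera_info(n); print(n,c["camera_matrix"],c["world_from_camera"])
print(camera_info("wrist")); print(get_state())
E
```

```text
scene [[451.60339005   0.         328.04215333]
 [  0.         451.60339005 237.41069737]
 [  0.           0.           1.        ]] [[-0.89770138 -0.26383307  0.35288008  0.25649221]
 [-0.44013072  0.57409127 -0.69043766  0.63239266]
 [-0.02042509 -0.7751202  -0.63148357  0.63985193]
 [ 0.          0.          0.          1.        ]]
side [[463.84850822   0.         321.15025401]
 [  0.         463.84850822 241.57531201]
 [  0.           0.           1.        ]] [[-0.68841243  0.421172   -0.59051035  1.06684322]
 [ 0.72506852  0.37818872 -0.5755423   0.50247489]
 [-0.01907795 -0.82437094 -0.56572837  0.56222935]
 [ 0.          0.          0.          1.        ]]
{'camera_matrix': array([[405.71590653,   0.        , 317.21080185],
       [  0.        , 405.71590653, 241.78105373],
       [  0.        ,   0.        ,   1.        ]]), 'T_tool_cam': array([[-9.22572975e-04, -9.54737371e-01, -2.97448652e-01,
         7.99024613e-02],
       [ 9.99999272e-01, -1.11215224e-03,  4.68117785e-04,
         4.73937968e-04],
       [-7.77737728e-04, -2.97448003e-01,  9.54737702e-01,
        -1.37015140e-01],
       [ 0.00000000e+00,  0.00000000e+00,  0.00000000e+00,
         1.00000000e+00]])}
{'t': 0.1, 'q': array([-1.03987690e+00,  3.59287249e-01,  1.11363260e-02, -3.06868663e-04,
       -1.22412182e+00, -2.88108929e-01]), 'qd': array([-0.00143957, -0.00234111,  0.00295953,  0.00149581,  0.00142117,
       -0.00043763]), 'joint_efforts': array([-8.45794330e-04, -5.84164345e+01,  2.93750310e+01,  7.01543301e+00,
        1.01907947e-02, -8.08079176e-05]), 'eef_pos': array([ 0.16216689, -0.65479606,  0.24772862]), 'ee_rot': array([ 3.14009511e+00, -1.42944481e-04, -2.89888653e+00]), 'force': array([-1.23082644,  0.00386948,  0.09523496]), 'moment': array([-0.00975005, -0.00741898, -0.00891373]), 'width': 0.08747039702036292}
```

View pics/scene0.png

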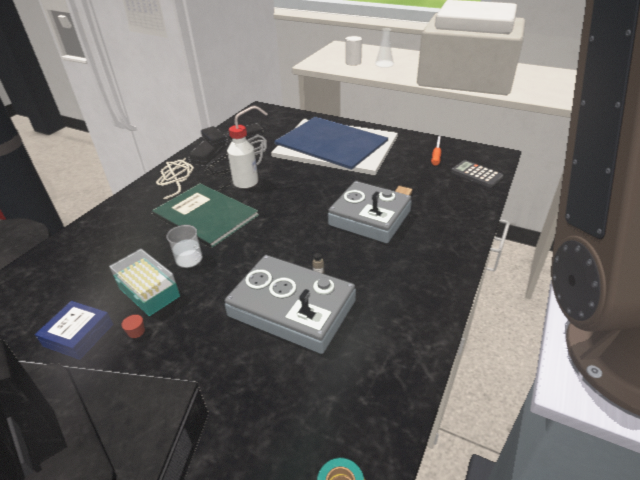

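View pics/side0.png

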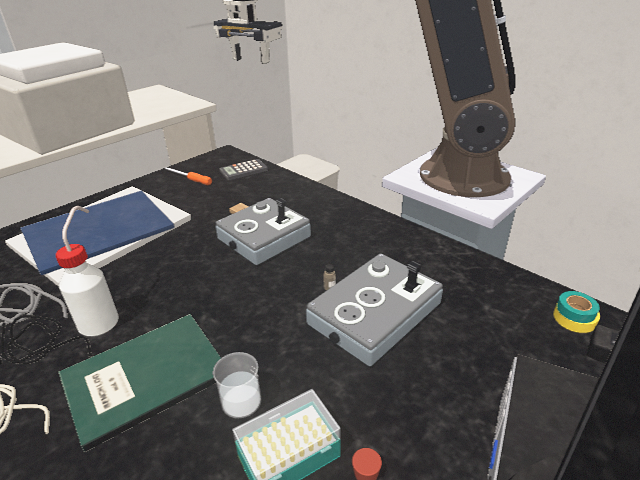

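The long box, with two outlets, is the one nearer the scene camera. Its outlets are at about (259,279) and (283,287) and its button at about (324,285) in the scene view. In the side view the button is at about (378,268) and the outlets at (370,297) and (349,313). I'll enlarge these.

Run:
```python
import cv2,numpy as np
a=cv2.imread("pics/scene0.png")[240:360,215:365];b=cv2.imread("pics/side0.png")[245:370,297:453]
a=cv2.resize(a,(750,600),interpolation=2);b=cv2.resize(b,(749,600),interpolation=2)
cv2.imwrite("pics/za.png",a);cv2.imwrite("pics/zb.png",b)
```

```text
(no output)
```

View pics/za.png

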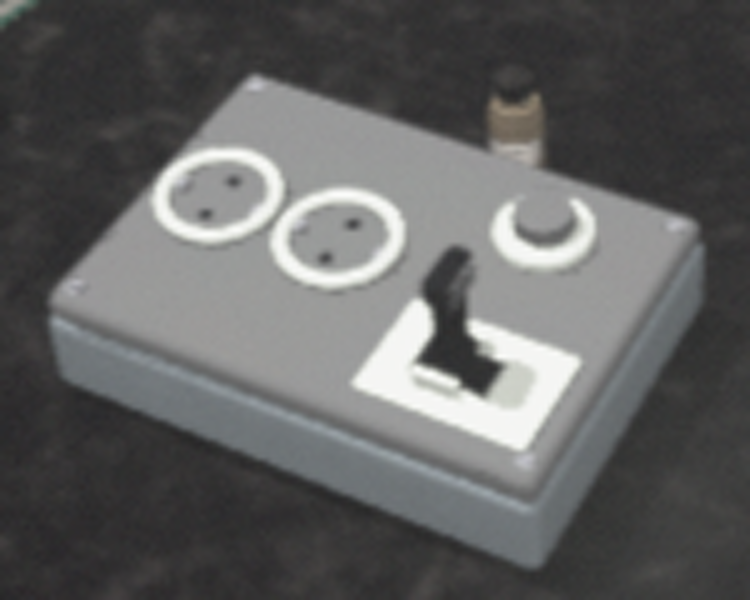

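View pics/zb.png

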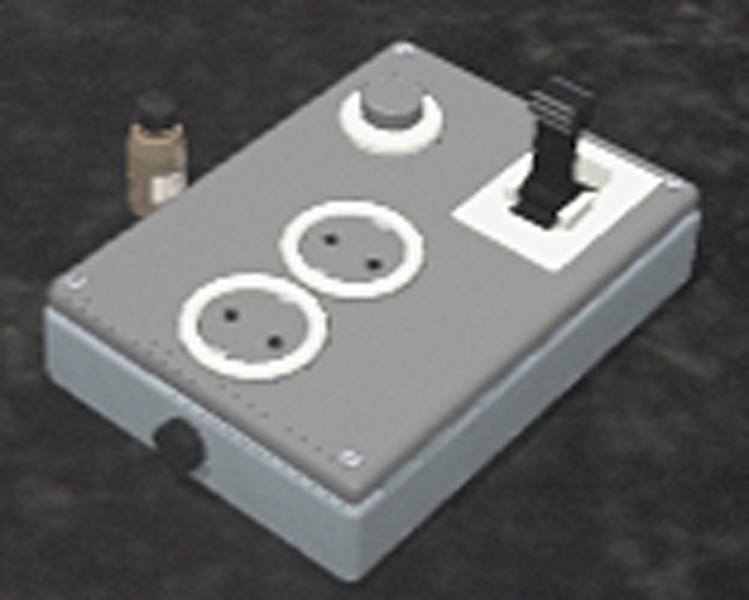

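```bash
cat > h.py <<'E'
from station import *
import numpy as np, cv2
def ray(n,u,v,z):
    c=camera_info(n);T=c["world_from_camera"];d=T[:3,:3]@np.linalg.solve(c["camera_matrix"],[u,v,1]);o=T[:3,3]
    return o+d*(z-o[2])/d[2]
E
python3 - <<'E'
from h import *
P=dict(scene=(215,240,5,dict(o=[(218,194),(338,238)],b=(543,220),s=[(677,226),(257,84),(76,288),(524,460)])),
 side=(297,245,4.8,dict(o=[(252,327),(352,249)],b=(393,98),s=[(404,48),(75,282),(349,458),(673,183)])))
for n,(x,y,k,d) in P.items():
    f=lambda p,z:ray(n,x+p[0]/k,y+p[1]/k,z)[:2]
    s=np.array([f(p,.051) for p in d["s"]]);o=[f(p,.055) for p in d["o"]]
    print(n,"screws",s.round(4).tolist(),"c",s.mean(0).round(4))
    ax=(s[0]+s[3]-s[1]-s[2])/-2; print("len",np.linalg.norm(ax),"yaw",np.degrees(np.arctan2(ax[1],ax[0])))
    w=s[3]+s[2]-s[0]-s[1];print("yaw w",np.degrees(np.arctan2(-w[0],w[1])),np.linalg.norm(w)/2)
    print("outl",np.round(o,4).tolist()); print("btn",f(d["b"],.065).round(4))
    yaw=np.arctan2(ax[1],ax[0]);c=s.mean(0);R=np.array([[np.cos(yaw),-np.sin(yaw)],[np.sin(yaw),np.cos(yaw)]])
    print("btn,lever pred",c+R@[-.05,-.035],c+R@[-.05,.035])
E
```

```text
scene screws [[0.4877, 0.0955], [0.6693, 0.0936], [0.6695, 0.2143], [0.4895, 0.2152]] c [0.579  0.1546]
len 0.18079185745536455 yaw -0.44406029850693945
yaw w -0.4748856192467083 0.12021169446870761
outl [[0.6468, 0.1556], [0.5948, 0.1564]]
btn [0.5268 0.1257]
btn,lever pred [0.52872209 0.12003401] [0.52926461 0.19003191]
side screws [[0.4906, 0.096], [0.6725, 0.0954], [0.6729, 0.2143], [0.4916, 0.2167]] c [0.5819 0.1556]
len 0.18160834438344306 yaw -0.4602915291118184
yaw w -0.3561739876094004 0.11979198252750227
outl [[0.652, 0.1569], [0.5998, 0.157]]
btn [0.5337 0.123 ]
btn,lever pred [0.53160192 0.1209804 ] [0.53216427 0.19097814]
```

move_arm:
  rows:
    - {"delta_pos": [2.8, 3.9, 0], "delta_rot": [0, 0, -1.43], "hand": 0}
    - {"delta_pos": [2.8, 3.9, 0], "delta_rot": [0, 0, -1.43], "hand": 0}
    - {"delta_pos": [2.8, 3.9, 0], "delta_rot": [0, 0, -1.43], "hand": 0}
    - {"delta_pos": [2.8, 3.9, 0], "delta_rot": [0, 0, -1.43], "hand": 0}
    - {"delta_pos": [2.8, 3.9, 0], "delta_rot": [0, 0, -1.43], "hand": 0}
    - {"delta_pos": [2.8, 3.9, 0], "delta_rot": [0, 0, -1.43], "hand": 0}
    - {"delta_pos": [2.8, 3.9, 0], "delta_rot": [0, 0, -1.43], "hand": 0}
    - {"delta_pos": [2.8, 3.9, 0], "delta_rot": [0, 0, -1.43], "hand": 0}
    - {"delta_pos": [2.8, 3.9, 0], "delta_rot": [0, 0, -1.43], "hand": 0}
    - {"delta_pos": [2.8, 3.9, 0], "delta_rot": [0, 0, -1.43], "hand": 0}
  force: 20

```text
t: 1.1
eef_pos: [0.4429, -0.2633, 0.2486]
ee_rot: [3.142, 0.0, 3.134]
force: [1.3, -1.2, -0.4]
width: 0.0133
```

move_arm:
  rows:
    - {"delta_pos": [0.9, 4, 0], "delta_rot": [0, 0, 0], "hand": 0}
    - {"delta_pos": [0.9, 4, 0], "delta_rot": [0, 0, 0], "hand": 0}
    - {"delta_pos": [0.9, 4, 0], "delta_rot": [0, 0, 0], "hand": 0}
    - {"delta_pos": [0.9, 4, 0], "delta_rot": [0, 0, 0], "hand": 0}
    - {"delta_pos": [0.9, 4, 0], "delta_rot": [0, 0, 0], "hand": 0}
    - {"delta_pos": [0.9, 4, 0], "delta_rot": [0, 0, 0], "hand": 0}
    - {"delta_pos": [0.9, 4, 0], "delta_rot": [0, 0, 0], "hand": 0}
    - {"delta_pos": [0.9, 4, -1], "delta_rot": [0, 0, 0], "hand": 0}
    - {"delta_pos": [0.9, 4, -2], "delta_rot": [0, 0, 0], "hand": 0}
    - {"delta_pos": [0.8, 2.6, -2], "delta_rot": [0, 0, 0], "hand": 0}

```text
t: 2.1
eef_pos: [0.5315, 0.1234, 0.1981]
ee_rot: [3.141, 0.001, 3.136]
force: [0.5, -0.5, 0.5]
width: 0.0005
```

Run:
```python
from h import *
s=get_state();print(s["t"],s["eef_pos"],s["ee_rot"],s["force"],s["width"])
for n in("wrist","side"):cv2.imwrite(f"pics/{n}1.png",grab_frame(n))
s=get_state();print(s["t"],s["eef_pos"],s["ee_rot"],s["force"])
```

```text
2.1 [0.53149027 0.12336096 0.19807018] [3.14093335e+00 7.63256963e-04 3.13612563e+00] [ 0.47096532 -0.48367022  0.47193027] 0.00046118141956000183
2.2 [0.53045777 0.12308389 0.19522569] [-3.13966761 -0.00434171  3.13715855] [-0.97850077 -0.56659136 -1.22844236]
```

View pics/wrist1.png

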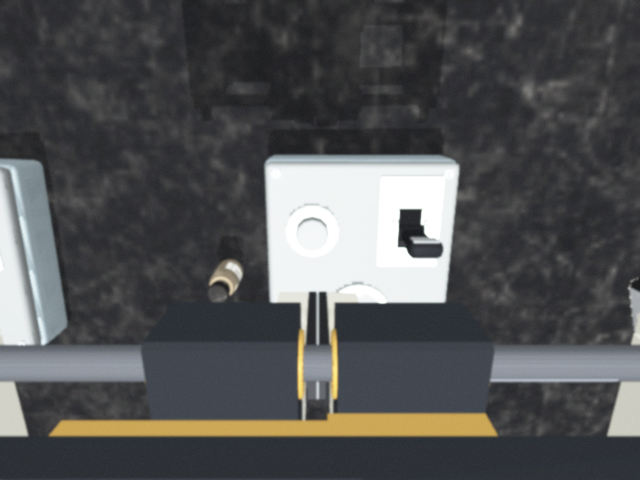

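View pics/side1.png

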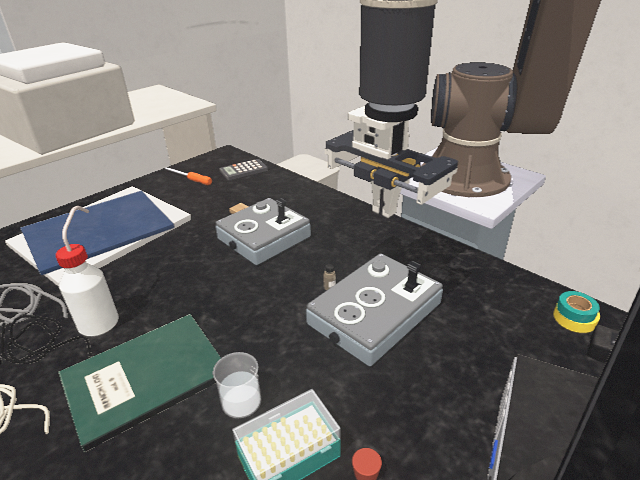

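In the wrist view the button top is at about (312,234) and the two front screws are at (275,173) and (448,173). I'll cross-check the button position from these.

Run:
```python
from h import *
from scipy.spatial.transform import Rotation as Ro
c=camera_info("wrist")
p=np.array([.5310,.1232,.1965]);R=Ro.from_euler("xyz",[3.1412,0,3.1365]).as_matrix()
T=c["T_tool_cam"]
def r(u,v,z):
    d=R@T[:3,:3]@np.linalg.solve(c["camera_matrix"],[u,v,1]);o=p+R@T[:3,3];return (o+d*(z-o[2])/d[2]).round(4)
print(r(312.5,234,.065),r(312,231,.056),r(275,173,.051),r(448,173,.051),r(428,240,.102))
```

```text
[0.5289 0.1208 0.065 ] [0.5293 0.1204 0.056 ] [0.4888 0.0951 0.051 ] [0.4896 0.215  0.051 ] [0.5223 0.1902 0.102 ]
```

move_arm:
  rows:
    - {"delta_pos": [0, -0.2, -2], "delta_rot": [0, 0, 0], "hand": 0}
    - {"delta_pos": [0, 0, -2], "delta_rot": [0, 0, 0], "hand": 0}
    - {"delta_pos": [0, 0, -2], "delta_rot": [0, 0, 0], "hand": 0}
    - {"delta_pos": [0, 0, -2], "delta_rot": [0, 0, 0], "hand": 0}
    - {"delta_pos": [0, 0, -1.2], "delta_rot": [0, 0, 0], "hand": 0}
    - {"delta_pos": [0, 0, -0.6], "delta_rot": [0, 0, 0], "hand": 0}
    - {"delta_pos": [0, 0, 0], "delta_rot": [0, 0, 0], "hand": 0}
    - {"delta_pos": [0, 0, 0], "delta_rot": [0, 0, 0], "hand": 0}
    - {"delta_pos": [0, 0, 0], "delta_rot": [0, 0, 0], "hand": 0}
    - {"delta_pos": [0, 0, 0], "delta_rot": [0, 0, 0], "hand": 0}

```text
t: 3.2
eef_pos: [0.5316, 0.119, 0.1013]
ee_rot: [3.141, 0.001, 3.135]
force: [-0.3, 0.3, 0.5]
width: 0.0008
```

move_arm:
  rows:
    - {"delta_pos": [-0.1, 0.1, -0.7], "delta_rot": [0, 0, 0], "hand": 0}
    - {"delta_pos": [0, 0, -0.5], "delta_rot": [0, 0, 0], "hand": 0}
    - {"delta_pos": [0, 0, -0.3], "delta_rot": [0, 0, 0], "hand": 0}
    - {"delta_pos": [0, 0, -0.2], "delta_rot": [0, 0, 0], "hand": 0}
    - {"delta_pos": [0, 0, -0.2], "delta_rot": [0, 0, 0], "hand": 0}
    - {"delta_pos": [0, 0, -0.1], "delta_rot": [0, 0, 0], "hand": 0}
    - {"delta_pos": [0, 0, 0], "delta_rot": [0, 0, 0], "hand": 0}
    - {"delta_pos": [0, 0, 0], "delta_rot": [0, 0, 0], "hand": 0}
    - {"delta_pos": [0, 0, 0], "delta_rot": [0, 0, 0], "hand": 0}
    - {"delta_pos": [0, 0, 0], "delta_rot": [0, 0, 0], "hand": 0}

```text
t: 4.2
eef_pos: [0.5302, 0.1197, 0.0806]
ee_rot: [-3.142, -0.0, 3.135]
force: [-2.9, 0.9, 2.5]
width: 0.0007
```

Run:
```python
from h import *
print(get_state()["force"])
for n in("wrist","side"):cv2.imwrite(f"pics/{n}2.png",grab_frame(n))
s=get_state();print(s["t"],s["eef_pos"],s["force"])
```

```text
[-2.86989759  0.90267335  2.5412903 ]
4.3 [0.53016135 0.11977299 0.08059347] [-2.44022887e+00  2.95511295e-03  3.02248213e+00]
```

View pics/wrist2.png

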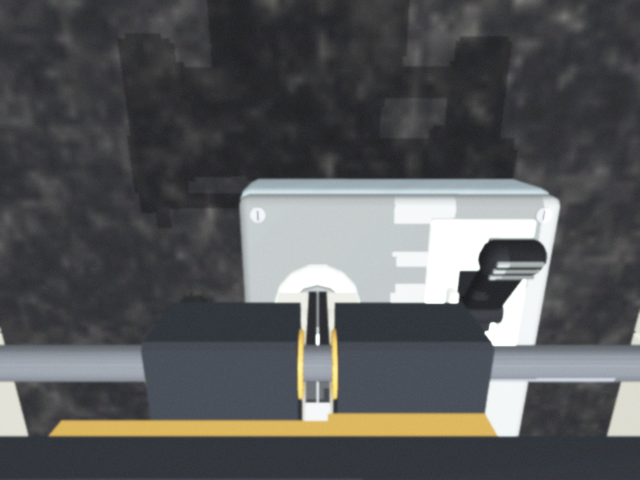

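View pics/side2.png

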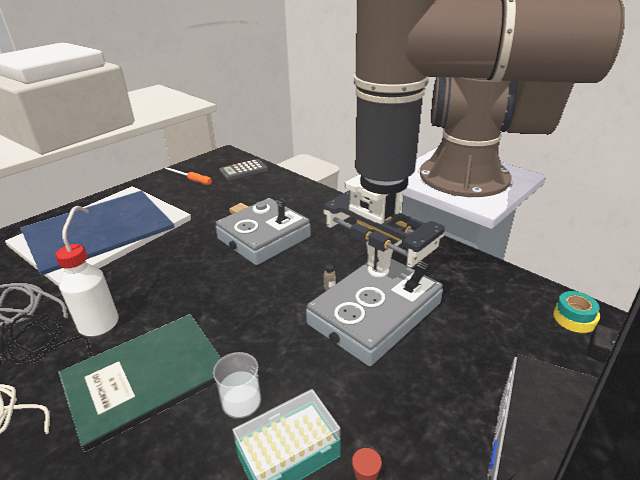

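Button pressed with about 3 N, and the lever has dropped: in the wrist view its grip has moved forward to about (515,258). Next I'll retract and place the fingertips in front of the lever.

move_arm:
  rows:
    - {"delta_pos": [0, 0, 2], "delta_rot": [0, 0, 0], "hand": 0}
    - {"delta_pos": [0, 0, 4], "delta_rot": [0, 0, 0], "hand": 0}
    - {"delta_pos": [-2, 0, 2], "delta_rot": [0, 0, 0], "hand": 0}
    - {"delta_pos": [-3, 2, 0], "delta_rot": [0, 0, 0], "hand": 0}
    - {"delta_pos": [-2.5, 3, 0], "delta_rot": [0, 0, 0], "hand": 0}
    - {"delta_pos": [0, 2, 0], "delta_rot": [0, 0, 0], "hand": 0}
    - {"delta_pos": [0, 0, -2], "delta_rot": [0, 0, 0], "hand": 0}
    - {"delta_pos": [0, 0, -2], "delta_rot": [0, 0, 0], "hand": 0}
    - {"delta_pos": [0, 0, 0], "delta_rot": [0, 0, 0], "hand": 0}
    - {"delta_pos": [0, 0, 0], "delta_rot": [0, 0, 0], "hand": 0}

```text
t: 5.3
eef_pos: [0.4555, 0.1897, 0.1207]
ee_rot: [-3.141, -0.0, 3.135]
force: [-0.7, 1.0, 0.3]
width: 0.0005
```

Run:
```python
from h import *
for n in("scene","side"):
  f=grab_frame(n); f=f[200:360,200:400] if n=="scene" else f[200:360,290:490]
  cv2.imwrite(f"pics/{n}3.png",cv2.resize(f,(750,600),interpolation=2))
s=get_state();print(s["t"],s["eef_pos"],s["force"])
```

```text
5.4 [0.45594164 0.19006185 0.12148392] [-0.2617783   1.09981628 -0.52297374]
```

View pics/scene3.png

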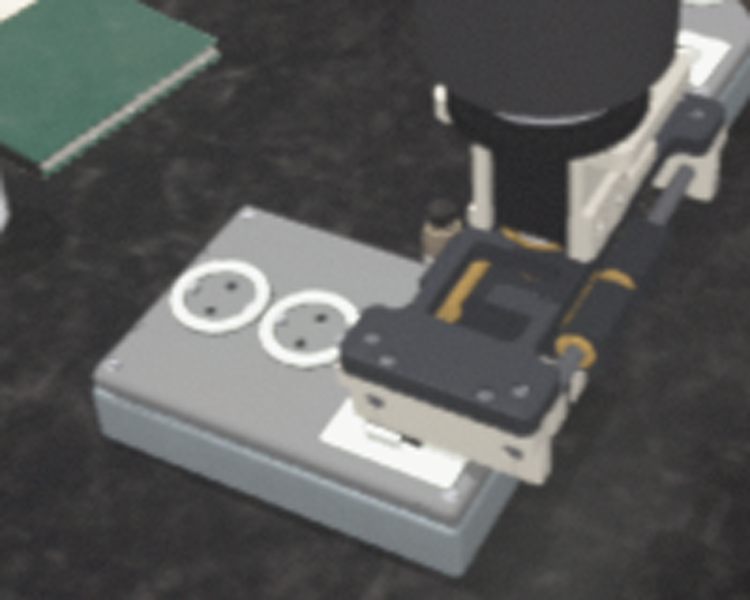

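View pics/side3.png

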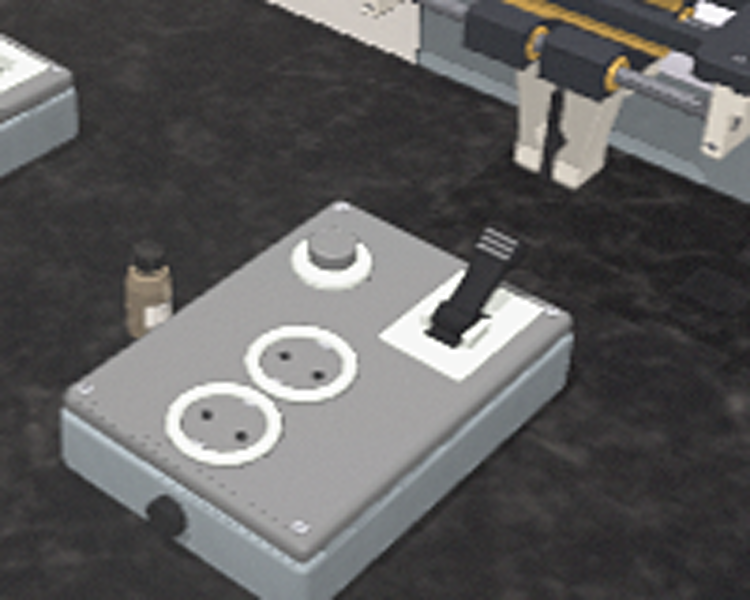

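The lever is down, the button is back up, and the fingers are in front of the lever. Next I'll descend and push along the arc.

move_arm:
  rows:
    - {"delta_pos": [0, 0, -1.5], "delta_rot": [0, 0, 0], "hand": 0}
    - {"delta_pos": [0, 0, -1.3], "delta_rot": [0, 0, 0], "hand": 0}
    - {"delta_pos": [0, 0, 0], "delta_rot": [0, 0, 0], "hand": 0}
    - {"delta_pos": [1, 0, 0], "delta_rot": [0, 0, 0], "hand": 0}
    - {"delta_pos": [1, 0, 0], "delta_rot": [0, 0, 0], "hand": 0}
    - {"delta_pos": [0.7, 0, 0.2], "delta_rot": [0, 0, 0], "hand": 0}
    - {"delta_pos": [0.7, 0, 0.3], "delta_rot": [0, 0, 0], "hand": 0}
    - {"delta_pos": [0.7, 0, 0.4], "delta_rot": [0, 0, 0], "hand": 0}
    - {"delta_pos": [0.7, 0, 0.5], "delta_rot": [0, 0, 0], "hand": 0}
    - {"delta_pos": [0.5, 0, 0.5], "delta_rot": [0, 0, 0], "hand": 0}

```text
t: 6.4
eef_pos: [0.5091, 0.19, 0.1124]
ee_rot: [3.141, 0.0, 3.135]
force: [0.1, 0.0, -0.9]
width: 0.0005
```

move_arm:
  rows:
    - {"delta_pos": [0.4, 0, 0], "delta_rot": [0, 0, 0], "hand": 0}
    - {"delta_pos": [0.3, 0, 0], "delta_rot": [0, 0, 0], "hand": 0}
    - {"delta_pos": [0.2, 0, 0], "delta_rot": [0, 0, 0], "hand": 0}
    - {"delta_pos": [0.2, 0, 0], "delta_rot": [0, 0, 0], "hand": 0}
    - {"delta_pos": [0.1, 0, 0], "delta_rot": [0, 0, 0], "hand": 0}
    - {"delta_pos": [0, 0, 0], "delta_rot": [0, 0, 0], "hand": 0}
    - {"delta_pos": [0, 0, 0], "delta_rot": [0, 0, 0], "hand": 0}
    - {"delta_pos": [0, 0, 0], "delta_rot": [0, 0, 0], "hand": 0}
    - {"delta_pos": [0, 0, 0], "delta_rot": [0, 0, 0], "hand": 0}
    - {"delta_pos": [0, 0, 0], "delta_rot": [0, 0, 0], "hand": 0}

```text
t: 7.4
eef_pos: [0.5201, 0.1898, 0.1115]
ee_rot: [-3.141, -0.0, 3.135]
force: [0.1, -0.4, -0.5]
width: 0.0002
```

Run:
```python
from h import *
f=grab_frame("side");f=f[200:360,290:490]
cv2.imwrite(f"pics/s4.png",cv2.resize(f,(750,600),interpolation=2))
s=get_state();print(s["t"],s["eef_pos"],s["force"])
```

```text
7.45 [0.52015029 0.18977294 0.11153088] [ 0.17561769  0.44632608 -0.53596867]
```

View pics/s4.png

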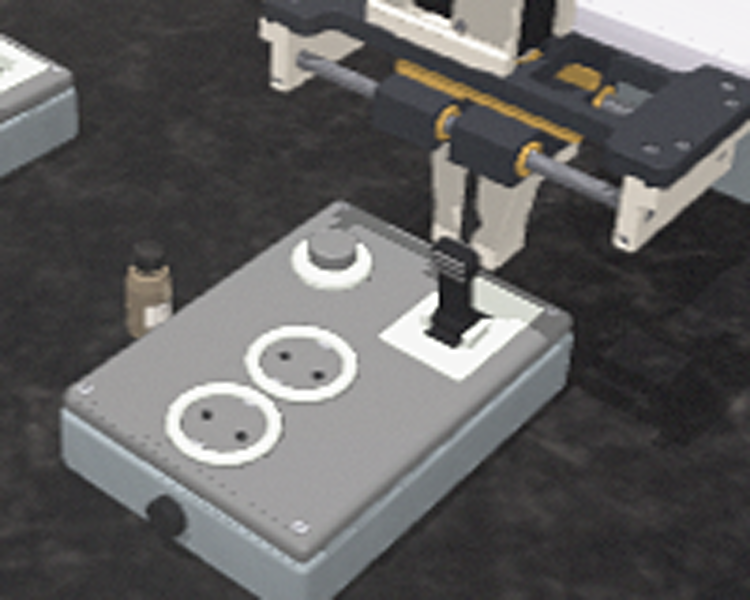

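The lever is close to upright, with its top at (455,245). The force is still around zero, so I'll push a little further.

move_arm:
  rows:
    - {"delta_pos": [0.2, 0, 0], "delta_rot": [0, 0, 0], "hand": 0}
    - {"delta_pos": [0.1, 0, 0], "delta_rot": [0, 0, 0], "hand": 0}
    - {"delta_pos": [0.1, 0, 0], "delta_rot": [0, 0, 0], "hand": 0}
    - {"delta_pos": [0, 0, 0], "delta_rot": [0, 0, 0], "hand": 0}
    - {"delta_pos": [0, 0, 0], "delta_rot": [0, 0, 0], "hand": 0}
    - {"delta_pos": [0, 0, 0], "delta_rot": [0, 0, 0], "hand": 0}
    - {"delta_pos": [0, 0, 0], "delta_rot": [0, 0, 0], "hand": 0}
    - {"delta_pos": [0, 0, 0], "delta_rot": [0, 0, 0], "hand": 0}
    - {"delta_pos": [0, 0, 0], "delta_rot": [0, 0, 0], "hand": 0}
    - {"delta_pos": [0, 0, 0], "delta_rot": [0, 0, 0], "hand": 0}

```text
t: 8.45
eef_pos: [0.5236, 0.1897, 0.1115]
ee_rot: [-3.141, -0.001, 3.135]
force: [-4.9, 0.7, 2.7]
width: 0.0004
```

Run:
```python
from h import *
f=grab_frame("side");f=f[200:360,290:490]
cv2.imwrite(f"pics/s5.png",cv2.resize(f,(750,600),interpolation=2))
s=get_state();print(s["t"],s["eef_pos"],s["force"])
```

```text
8.5 [0.52360482 0.18976406 0.11147105] [-5.25729074  1.5311205   1.70757142]
```

View pics/s5.png

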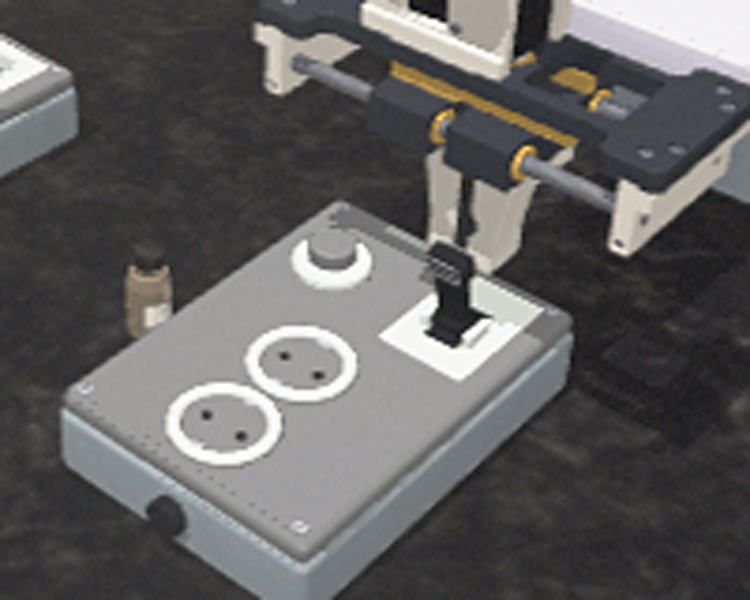

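Force is now −5 N, so the lever is at its rear stop, past upright. I'll back off along −x and then rise.

move_arm:
  rows:
    - {"delta_pos": [-0.5, 0, 0], "delta_rot": [0, 0, 0], "hand": 0}
    - {"delta_pos": [-0.7, 0, 0], "delta_rot": [0, 0, 0], "hand": 0}
    - {"delta_pos": [-1, 0, 0], "delta_rot": [0, 0, 0], "hand": 0}
    - {"delta_pos": [-2, 0, 0], "delta_rot": [0, 0, 0], "hand": 0}
    - {"delta_pos": [-2, 0, 1], "delta_rot": [0, 0, 0], "hand": 0}
    - {"delta_pos": [0, 0, 3], "delta_rot": [0, 0, 0], "hand": 0}
    - {"delta_pos": [0, 0, 4], "delta_rot": [0, 0, 0], "hand": 0}
    - {"delta_pos": [0, 0, 4], "delta_rot": [0, 0, 0], "hand": 0}
    - {"delta_pos": [0, 0, 0], "delta_rot": [0, 0, 0], "hand": 0}
    - {"delta_pos": [0, 0, 0], "delta_rot": [0, 0, 0], "hand": 0}

```text
t: 9.5
eef_pos: [0.4621, 0.1902, 0.2327]
ee_rot: [3.139, 0.002, 3.135]
force: [-0.3, -0.3, -1.1]
width: 0.0005
```

Run:
```python
from h import *
f0=cv2.imread("pics/side0.png")
f=grab_frame("side");print(get_state()["t"],get_state()["eef_pos"])
a=np.hstack([f0[190:350,200:460],f[190:350,200:460]])
cv2.imwrite("pics/s6.png",cv2.resize(a,(800,246),interpolation=2))
cv2.imwrite("pics/s7.png",cv2.resize(np.hstack([f0[240:310,370:440],f[240:310,370:440]]),(800,400),interpolation=2))
print("diff long lever", cv2.absdiff(f0,f)[250:300,395:435].max(2).mean(),"short",cv2.absdiff(f0,f)[195:230,245:310].max(2).mean())
```

```text
9.55 [0.46161749 0.18973989 0.23149049]
diff long lever 2.304 short 2.10989010989011
```

View pics/s7.png

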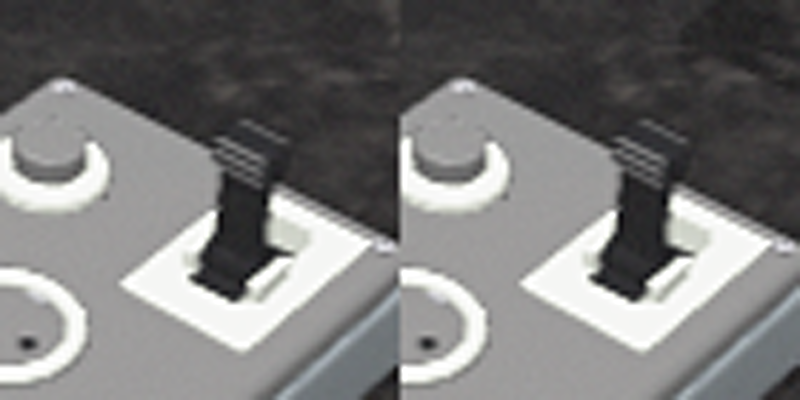

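View pics/s6.png

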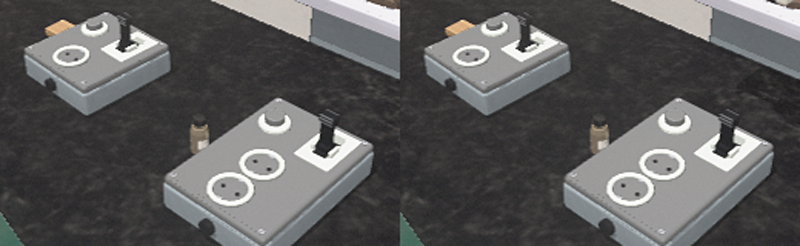

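The long box's lever stands upright by itself, just as it did at the start. Both buttons are up and the short box looks unchanged.

```bash
python3 -c "
from station import *
print(job_done())"
```

```text
the job is handed in; nothing more can be done
None
```

The trip test on the long box, the one with two outlets, is done, and I handed the job in at about 9.6 s of the 38 s allowed.

- **Trip:** I pressed the test button straight down with closed fingers, reading about 3 N, and the lever dropped. The pictures showed it leaning to the front, with the button sprung back up.
- **Relatch:** I pushed the lever up from its front side until I read about 5 N at the rear stop, then backed off. My first push stopped near upright with no clear force, so I went about 4 mm further.
- **Final check:** With the arm clear, the side-camera picture matches the starting one. The long lever stands upright by itself, its button is up, and the short box's lever and button look unchanged.

No check failed. The cameras' position estimates differed by about 2–3 mm, up to about 5 mm for the button and outlets.

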